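Load the label press and latch it shut

TASK

On the dry cleaner's label press, slide the round pad along the bed, without lifting it, from its waiting mark to the middle mark under the raised head, its handle still pointing to the front. Then press the arm down by its crossbar until it latches and stays down by itself. Leave the long pad and everything else on the counter as they are.

Things in the scene. Friction and masses are not known exactly. Their poses are not given: they have to be found in the camera images.
- press: Bench label press, fixed, turned a little differently each time. Origin on the counter under the middle of the pad row; x to its back (away from the robot), y along the bed, z up. White flat bed 460 mm long (y), 215 mm deep (x -75 to +140 mm), top 20 mm above the counter, with three dark circle marks (radius 64 mm, not raised) centred at x = 0, y = -150, 0, +150 mm.
- press_mark (a point): Centre of the middle circle mark on the bed's top, under the press head, at (0, 0, 20) mm in the press frame; axes as the press.
- press_hinge (a point): Arm's hinge axis, at (100, 0, 130) mm in the press frame; it runs along the press's y; axes as the press. It sits in a grey column behind the middle mark (x 80 to 132 mm, 84 mm wide, top 160 mm above the counter).
- press_arm (a joint): Angle of the press arm, rad: 0 = fully raised (as it starts, held up by its spring), 0.42 = fully down against its stop, the arm level (either stop gives by 0.01 or so). It pushes back with about 8 N at the crossbar at first, then less; past about 0.3 the over-centre detent takes over, pulls it down to the stop and holds it there. Let go before that, it springs up again.
- press_bar (a point): Middle of the black crossbar at the arm's front end, to be pushed from above: round bar of radius 12 mm, 110 mm long along the press's y, 214 mm from the hinge axis. In the press frame it is at (-95, 0, 217) mm raised, (-114, 0, 130) mm latched. The beam behind it is 28 mm wide.
- round_pad: The round pressing pad, loose on the bed, like a small pan: aluminium disc of diameter 110 mm with a dark rubber top, 41 mm high, about 0.7 kg. Origin at the centre of its underside, z up; its straight handle points along its own -x, to the front of the press. It waits on the left or the right mark.
- round_pad_grip (a point): Grip point at (-105, 0, 35) mm in the round pad's frame: on its handle, a level black bar 22 mm wide (y), 18 mm high, x -67 to -133 mm. It lies in front of the bed, 55 mm above the counter. On the middle mark the raised crossbar hangs 160 mm above it, so a vertical gripper would hit: lean the tool back towards the robot about 32 degrees (28 to 45), fingers pointing forward and down.
- long_pad: The other pad, to be left alone: oblong, 110 mm (x) by 60 mm (y), 41 mm high, the same materials and the same handle; it waits on the other side mark.
- pin_cup: Bystander: grey cup, 52 mm wide, 60 mm high, on the bed's rear left.
- thread_cone: Bystander: white thread cone, 52 mm wide, 75 mm high, on the bed's rear right.
- spray: Bystander: bottle 180 mm high, left of the press.
- starch_can: Bystander: can 170 mm high, right of the press.
- clothes_brush: Bystander: brush lying left of the press.
- ticket_tray: Bystander: open grey tray 150 by 100 by 40 mm, right of the press.
- press_head (a point): Middle of the press head's underside: aluminium block 100 by 100 by 26 mm on the arm, over the middle mark. Arm raised, its underside is 94 mm (rear) to 135 mm (front) above the counter; latched, 70 mm.

How it is judged:
On the way, in this order (a step that is already met when the one before it is completed fails the run):
1. the round pad is on the middle mark (within 15 mm) with the arm still raised (horizontal distance between round_pad and press_mark below 0.015 m and value of joint press_arm below 0.1 rad), for 0.2 s.
2. the arm is pressed down into its detent (value of joint press_arm above 0.395 rad), for 0.2 s.
At the end, for the whole second after the job is handed in: The arm stays latched down by itself (joint above 0.395 of 0.42 rad); the round pad rests flat on the bed within 15 mm of the middle mark's centre, its handle within 20 degrees of straight to the front (value of joint press_arm above 0.395 rad and horizontal distance between round_pad and press_mark below 0.015 m and angle between the x axis of round_pad and the x axis of press_mark, either way round below 0.35 rad and z of round_pad in the frame of press_mark below 0.005 m and linear speed of round_pad below 0.02 m/s); the robot touches nothing.
It fails at once if the round pad is lifted more than 12 mm off the bed or tipped more than 12 degrees (z of round_pad in the frame of press_mark above 0.012 m or angle between round_pad's own z axis and vertical above 0.21 rad).
It fails at once if the long pad is moved more than 20 mm (distance of long_pad from where it was at the start of the episode above 0.02 m).
It fails at once if a bystander is moved more than 30 mm (distance of any of pin_cup, thread_cone, spray, starch_can, clothes_brush, ticket_tray from where it was at the start of the episode above 0.03 m).
It also fails if it takes over 58 s, if anything falls off the work surface, if the arm or the gripper's body presses on something with over 40 N, if the wrist force passes 120 N, or if a joint passes its speed limit or range.

ROBOT

A 6-joint arm with a two-finger parallel gripper is mounted at the origin on the work surface. World frame = base frame: x ahead of the robot, y to its left, z up, the work surface at z = 0. Lengths are in m, angles in rad, forces in N, time in s.
With the tool pointing down it reaches from about 0.275 to 0.875 m from the base axis. Payload 12.5 kg.
Tool frame: the origin (TCP) lies at the very end of the fingers, on their centre line; the grasp point (between the pads) lies 19 mm behind it; z points along the fingers, y is the line along which they close (so a half turn about z gives the same grasp; the last joint's range is limited). The gripper opens to 85 mm and grips with 20 to 120 N. Pads are 22 mm wide; open, the fingers measure 114 mm over their backs; the gripper's body (76 mm by 85 mm) begins 54 mm behind the grasp point. The pads swing forward as they close: fully open they stand 13 mm farther back than shut.
Start: joints at [-1.397, 0.351, 1.652, -0, 1.139, -0.085], TCP at [0.141, -0.532, 0.231] pointing down, gripper open.
Joint ranges: [-2.75, 2.75], [-0.79, 2.1], [0.01, 2.65], [-1.57, 4.71], [0.07, 3.14], [-2.87, 2.87]. Speed limits (rad/s): [2.22, 2.22, 2.79, 3.14, 3.14, 3.14].

INTERFACE

Orientations are given as a 3x3 rotation matrix whose columns are the frame's x, y, z axes.
In Python, from bench import manip gives the robot as it stands. Calls block until the motion is done:
- manip.move_ptp(position, orientation): joint-space move of the TCP to a pose.
- manip.move_l(position, attitude=None, max_speed=0.15): straight line of the TCP; attitude=None keeps the orientation; max_speed is the mean speed in m/s.
- manip.move_j(angles): joint-space move.
- manip.set_gripper(opening, effort=None): opening from 0.0 (shut) to 1.0 (fully open); effort is the grip in N (None keeps the last); returns when the fingers have stopped.
- manip.dwell(seconds).
- manip.inverse_kinematics(position, orientation): joint angles nearest the present ones, or None.
- manip.grab_frame(name): name is "side" or "top" or "wrist"; returns (picture, depth): 384x512x3 uint8, red, green, blue; 384x512 float32, m along the optical axis (not along the pixel's ray), 0 where there is no reading.
- manip.get_calibration(name): a dict with "camera_matrix" (3x3 intrinsics, pixels), "R" (3x3) and "t" (3): a world point X has camera coordinates R X + t. Camera axes: x right, y down, z forward; pixel columns grow to the right and rows downward; lengths in m; the calibration is good to about 2 mm. A picture is of the moment at which its call begins: read the wrist's pose just before it. get_calibration takes no time and is no camera call; for the wrist camera it gives the pose at the moment of the call.
A pose or a line that the arm cannot do raises manip.Unreachable and nothing moves.
- manip.sign_off(): hands the job in; it is judged then, once.
Trained networks look in the newest picture that a camera, given by its name, has taken for a name from the list of things; names that differ only in an ending like _2 or _b are one class to them, and where a whole thing is asked for, a point or a joint stands for the part that bears it (a point fixed in the world has none). Each returns a list of dicts, best first, with "confidence" (0 to 1); they miss things now and then, are a little off and sometimes report something else, mostly with a low value. They report only what shows in the picture. A call takes as long as a camera call.
- manip.look_for(camera, name): "at" ([x, y, z] in m, in world coordinates, good to about 4 mm: the middle of the surface that is visible of it).
Readings, each from a call of its own:
- manip.current_time(): time.
- manip.current_qpos(): joint angles.
- manip.current_joint_vel(): joint speeds.
- manip.current_joint_torque(): joint torques, N m.
- manip.current_ee_pos(): TCP position.
- manip.current_tcp_rot(): TCP orientation.
- manip.current_force(): force on the tool from outside, world axes, zero at the start.
- manip.current_ft_torque(): the same for the moment, N m.
- manip.current_grip_width(): opening from 0.0 (shut) to 1.0 (fully open).
- manip.current_grip_force(): force on a finger pad.
Only numpy, scipy, OpenCV 4.12 (cv2) and the standard library are available. Lean on these libraries where they do the work, as an engineer would, in place of code of your own. Each camera call takes 0.05 s, during which the arm holds its last target. There are 200 camera calls.

## Working session

There is one attempt and no reset: what is moved stays moved. The work goes in short steps, each a Python script; the robot and the scene stay as the last script left them, time stands still between calls to the robot, and variables do not carry over. Pictures are saved under pics/ and viewed, at most 10 in all, crops included, and the job is handed in when it is done.

```bash
mkdir -p pics
python3 - <<'E'
from bench import manip as m
import cv2, numpy as np
ims=[]
for c in ("top","side"):
    p,d=m.grab_frame(c); cv2.imwrite(f"pics/{c}0.png",p[:,:,::-1]); np.savez(f"pics/{c}0.npz",p=p,d=d)
    k=m.get_calibration(c); print(c,np.round(k["t"],3),np.round(k["R"],3).tolist(),k["camera_matrix"].tolist() if hasattr(k["camera_matrix"],'tolist') else k["camera_matrix"])
    for n in ("round_pad","round_pad_grip","press","press_bar","press_head","press_hinge","press_mark","long_pad","pin_cup","thread_cone","starch_can","spray"):
        print(n,[(np.round(r["at"],3).tolist(),round(r["confidence"],2)) for r in m.look_for(c,n)[:2]])
print(m.current_time())
E
```

```text
top [0.008 0.621 1.428] [[0.022, -1.0, 0.006], [-0.989, -0.023, -0.148], [0.148, -0.003, -0.989]] [[413.05028420794457, 0.0, 252.00965083545054], [0.0, 413.05028420794457, 194.68372318664112], [0.0, 0.0, 1.0]]
round_pad [([0.619, -0.179, 0.057], 0.78)]
round_pad_grip [([0.616, -0.182, 0.061], 0.89)]
press [([0.664, -0.016, 0.019], 0.63)]
press_bar [([0.606, -0.025, 0.162], 0.61)]
press_head [([0.605, -0.024, 0.163], 0.95), ([0.618, -0.182, 0.058], 0.56)]
press_hinge []
press_mark [([0.66, -0.018, 0.022], 0.56)]
long_pad [([0.598, 0.118, 0.063], 0.89), ([0.661, -0.015, 0.02], 0.17)]
pin_cup [([0.735, 0.136, 0.048], 0.76)]
thread_cone [([0.73, -0.172, 0.065], 0.71)]
starch_can [([0.65, -0.326, 0.162], 0.85)]
spray [([0.616, 0.269, 0.121], 0.85)]
side [0.61  0.134 1.075] [[-0.988, -0.156, -0.006], [-0.121, 0.79, -0.601], [0.099, -0.593, -0.799]] [[361.10989022397365, 0.0, 252.5356741367545], [0.0, 361.10989022397365, 193.95241454058592], [0.0, 0.0, 1.0]]
round_pad [([0.635, -0.19, 0.06], 0.85)]
round_pad_grip [([0.628, -0.191, 0.062], 0.75)]
press [([0.648, 0.017, 0.019], 0.84)]
press_bar [([0.606, -0.011, 0.16], 0.65)]
press_head [([0.6, -0.011, 0.162], 0.57)]
press_hinge [([0.65, 0.024, 0.02], 0.62), ([0.602, -0.009, 0.159], 0.55)]
press_mark [([0.648, 0.022, 0.024], 0.94)]
long_pad [([0.598, 0.126, 0.062], 0.56)]
pin_cup [([0.727, 0.127, 0.064], 0.74)]
thread_cone [([0.73, -0.172, 0.068], 0.77)]
starch_can [([0.652, -0.316, 0.112], 0.66)]
spray [([0.617, 0.301, 0.113], 0.84)]
1.3
```

View pics/top0.png

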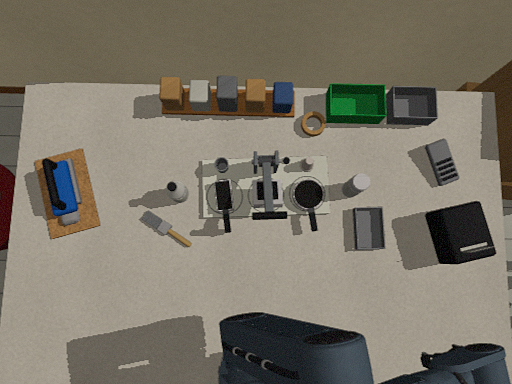

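View pics/side0.png

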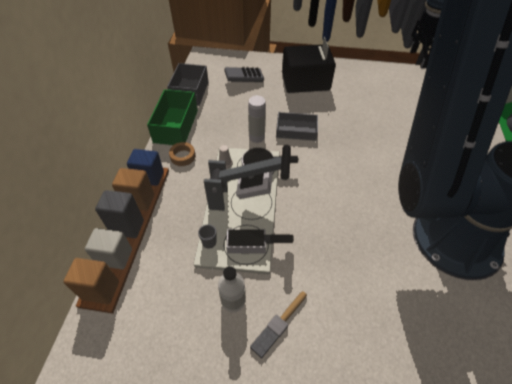

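The top view shows the press around (265,190). The round pad is on the right mark at (308,194) with its handle running to (314,225). The long pad is on the left mark at (224,195) and the crossbar is at (269,215). Next I'll fit the bed, pad and handle from the depth image.

```bash
cat > h.py <<'E'
import numpy as np, cv2
from bench import manip as m
def cloud(c,d,cal=None):
    k=cal or m.get_calibration(c); K=np.array(k["camera_matrix"]);R=np.array(k["R"]);t=np.array(k["t"])
    v,u=np.indices(d.shape); P=np.stack([(u-K[0,2])/K[0,0]*d,(v-K[1,2])/K[1,1]*d,d],-1)
    X=(P-t)@R; X[d<=0]=np.nan; return X
E
python3 - <<'E'
from h import *
for c in ("top","side"):
    f=np.load(f"pics/{c}0.npz");p,d=f["p"].astype(int),f["d"];X=cloud(c,d);x,y,z=X[...,0],X[...,1],X[...,2]
    roi=(x>.5)&(x<.85)&(y>-.3)&(y<.27)
    bed=roi&(abs(z-.02)<.006)&(p.min(-1)>110)
    cand=roi&(z>.012)&(z<.2)
    # bed rectangle
    r=cv2.minAreaRect((X[bed][:,:2]*1000).astype(np.float32)); print(c,"bed",bed.sum(),r, np.median(z[bed]))
    q=roi&(y<-.1)&(y>-.27)&(x<.71)&(z>.045)&(z<.075)
    pts=X[q]; disc=pts[pts[:,0]>.60]; (cx,cy),rad=cv2.minEnclosingCircle((disc[:,:2]*1000).astype(np.float32)); print("disc",cx,cy,rad,np.median(disc[:,2]))
    hd=pts[pts[:,0]<.575]; print("handle",len(hd),hd.min(0),hd.max(0),hd.mean(0),cv2.fitLine((hd[:,:2]*1000).astype(np.float32),cv2.DIST_L2,0,.01,.01).ravel())
    b=roi&(abs(y)<.12)&(z>.19)&(z<.25)
    bp=X[b]; print("high",len(bp),bp.min(0),bp.max(0))
    bb=bp[bp[:,0]<bp[:,0].min()+.04]; print(cv2.minAreaRect((bb[:,:2]*1000).astype(np.float32)),np.percentile(bb[:,2],95))
    # rectangle area crop
    s=cv2.resize(f["p"][130:260,180:380] if c=="top" else f["p"][120:290,170:320],None,fx=3.5,fy=3.5,interpolation=cv2.INTER_CUBIC)
    cv2.imwrite(f"pics/{c}crop.png",s[:,:,::-1])
E
```

```text
top bed 1840 ((657.5162353515625, -2.199249267578125), (214.88339233398438, 510.06048583984375), 3.234097957611084) 0.019618263323685617
disc 629.9401245117188 -177.5302276611328 55.5482063293457 0.06011197387411074
handle 143 [ 0.50177265 -0.20723945  0.04517224] [ 0.57346085 -0.17400246  0.07184951] [ 0.53784468 -0.19217418  0.06162272] [ 9.8173577e-01  1.9024956e-01  5.3784467e+02 -1.9217418e+02]
high 483 [ 0.51758255 -0.08797709  0.19007232] [0.63487339 0.02152174 0.23607042]
((538.8887329101562, -32.622222900390625), (37.570613861083984, 108.83662414550781), 3.6134161949157715) 0.23300114165263508
side bed 2294 ((659.7111206054688, -27.220046997070312), (215.05064392089844, 463.45367431640625), 3.182056188583374) 0.020192001674610716
disc 637.9827880859375 -186.5762939453125 53.04361343383789 0.06109905210795939
handle 64 [ 0.50005352 -0.20912397  0.0480346 ] [ 0.57301928 -0.1838468   0.06766877] [ 0.51807398 -0.19393452  0.06120221] [ 9.9858159e-01 -5.3243142e-02  5.1807397e+02 -1.9393452e+02]
high 628 [ 0.51831709 -0.0877376   0.1900349 ] [0.62682304 0.02259252 0.23395174]
((539.69140625, -32.225685119628906), (38.17604064941406, 110.28730773925781), 2.983961582183838) 0.2319362403689672
```

View pics/topcrop.png

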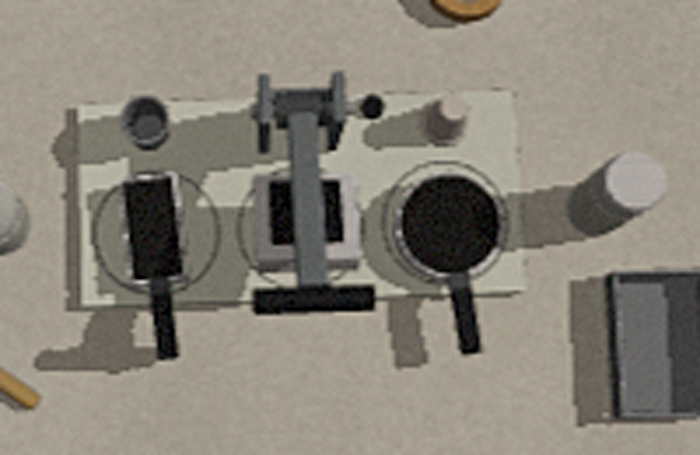

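The crop confirms the layout: round pad disc at (450,222), handle tip at (470,352), crossbar at (315,298). I'll refine the pad pose and check that the planned poses are reachable.

```bash
cat >> h.py <<'E'
from scipy.optimize import least_squares
O=np.array([.6272,-.0285]); YAW=np.radians(3.2)   # press
def rot2(a): return np.array([[np.cos(a),-np.sin(a)],[np.sin(a),np.cos(a)]])
def W(x,y,z): return np.r_[O+rot2(YAW)@[x,y],z]
def tool(yaw,lean):
    h=np.array([np.cos(yaw),np.sin(yaw),0]); z=np.sin(lean)*h-np.array([0,0,np.cos(lean)])
    y=np.array([np.sin(yaw),-np.cos(yaw),0]); return np.c_[np.cross(y,z),y,z]
def tcp(pad,yaw,lean,gx=-.105,z=.055):
    "TCP for holding the pad at xy/yaw at handle station gx"
    R=tool(yaw,lean); return np.r_[pad+rot2(yaw)@[gx,0],z]+.019*R[:,2],R
def padfit(X,near):
    "pad centre (disc circle) and yaw (handle) from a cloud"
    P=X.reshape(-1,3); P=P[(abs(P[:,2]-.061)<.006)]; r=np.linalg.norm(P[:,:2]-near,axis=1)
    D=P[r<.062,:2]; c=D.mean(0)
    for _ in range(5):
        D=P[np.linalg.norm(P[:,:2]-c,axis=1)<.058,:2]; c=D.mean(0)
    Q=P[np.linalg.norm(P[:,:2]-c,axis=1)<.15]; v=Q[:,:2]-c; H=Q[(np.linalg.norm(v,axis=1)>.072)&(v[:,0]<-.04)&(abs(v[:,1])<.05),:2]
    hm=H.mean(0); d=c-hm
    l=cv2.fitLine((H*1000).astype(np.float32),cv2.DIST_L2,0,.01,.01).ravel()
    return c,np.arctan2(d[1],d[0]),len(D),len(H),hm,np.arctan(l[1]/l[0]),np.linalg.norm(H-c,axis=1).max()
E
python3 - <<'E'
from h import *
for c in ("top","side"):
    X=cloud(c,np.load(f"pics/{c}0.npz")["d"]); print(c,padfit(X,np.array([.632,-.18])))
print("mark R",W(0,-.15,.02),"bar",W(-.095,0,.217))
c,y=np.array([.632,-.18]),np.radians(9)
for a in (y,):
  p,R=tcp(c,a,np.radians(35)); 
  for s in (0,.1): print(m.inverse_kinematics(p-s*R[:,2],R))
p,R=tcp(O,YAW,np.radians(35)); print(m.inverse_kinematics(p,R)); print(m.inverse_kinematics(p-.1*R[:,2],R))
print(m.inverse_kinematics(W(-.114,0,.142),tool(YAW,0)),m.inverse_kinematics(W(-.095,0,.28),tool(YAW,0)))
E
```

```text
top (array([ 0.62576094, -0.17783445]), np.float64(0.16920877506866797), 691, 91, array([ 0.52670488, -0.19475742]), np.float32(0.16991657), np.float64(0.13026153707484947))
side (array([ 0.63615917, -0.19053681]), np.float64(0.03727765071293431), 378, 49, array([ 0.51601329, -0.19501764]), np.float32(-0.033952497), np.float64(0.13687630017894495))
mark R [ 0.63557323 -0.17826611  0.02      ] bar [ 0.53234813 -0.03380304  0.217     ]
[-0.61618811  0.59630525  2.05546743  1.51300596  0.41293586 -0.6113656 ]
[-0.71592589  0.36152998  2.14309143  1.16097139  0.49973428 -0.31411557]
[-0.231678    0.54094339  2.20753285  2.44456471  0.25617493 -1.12771264]
[-0.28170311  0.25759207  2.31912618  1.66858247  0.19204709 -0.37956606]
[-1.58298108e-01  4.02937207e-01  1.82629740e+00 -4.44089210e-16
  9.12358046e-01  1.35664768e+00] [-1.50696946e-01  2.73438545e-01  1.63391603e+00 -4.44089210e-16
  1.23423808e+00  1.36424884e+00]
```

Run:
```python
from h import *
c,y=np.array([.627,-.178]),.17
for L in (28,31,34,38,42,45):
  print(L)
  for s in (0,.25,.5,.75,1):
    p,R=tcp(c*(1-s)+O*s,y*(1-s)+YAW*s,np.radians(L)); q=m.inverse_kinematics(p,R); print(s,None if q is None else np.round(q,2))
  q=m.inverse_kinematics(p-.1*R[:,2],R); print('back',None if q is None else np.round(q,2))
```

```text
28
0 [-0.58  0.58  2.01  1.09  0.37 -0.18]
0.25 [-0.5   0.56  2.06  1.19  0.31 -0.18]
0.5 [-0.41  0.54  2.1   1.3   0.25 -0.19]
0.75 [-0.32  0.53  2.13  1.43  0.19 -0.21]
1 [-0.21  0.52  2.15  1.59  0.13 -0.25]
back [-0.25  0.25  2.22  0.64  0.24  0.68]
31
0 [-0.6   0.58  2.04  1.28  0.38 -0.38]
0.25 [-0.52  0.56  2.09  1.42  0.32 -0.43]
0.5 [-0.43  0.55  2.13  1.6   0.27 -0.5 ]
0.75 [-0.33  0.54  2.16  1.82  0.21 -0.61]
1 [-0.22  0.53  2.17  2.11  0.16 -0.78]
back [-0.26  0.25  2.27  1.    0.19  0.31]
34
0 [-0.62  0.59  2.06  1.45  0.41 -0.57]
0.25 [-0.53  0.57  2.11  1.63  0.36 -0.65]
0.5 [-0.44  0.56  2.15  1.84  0.31 -0.75]
0.75 [-0.34  0.54  2.18  2.09  0.27 -0.89]
1 [-0.23  0.54  2.2   2.39  0.23 -1.07]
back [-0.28  0.26  2.31  1.5   0.18 -0.21]
38
0 [-0.64  0.6   2.08  1.65  0.46 -0.78]
0.25 [-0.56  0.58  2.14  1.84  0.42 -0.88]
0.5 [-0.46  0.57  2.18  2.06  0.39 -0.99]
0.75 [-0.35  0.56  2.21  2.3   0.36 -1.12]
1 [-0.24  0.55  2.23  2.57  0.34 -1.26]
back [-0.3   0.27  2.36  2.06  0.24 -0.79]
42
0 [-0.66  0.62  2.11  1.79  0.53 -0.94]
0.25 [-0.58  0.6   2.16  1.99  0.5  -1.05]
0.5 [-0.48  0.59  2.21  2.2   0.48 -1.15]
0.75 [-0.37  0.58  2.24  2.43  0.46 -1.26]
1 [-0.25  0.58  2.26  2.66  0.45 -1.36]
back [-0.32  0.29  2.41  2.36  0.35 -1.1 ]
45
0 [-0.68  0.64  2.12  1.88  0.59 -1.04]
0.25 [-0.59  0.62  2.18  2.07  0.57 -1.14]
0.5 [-0.49  0.61  2.23  2.27  0.56 -1.24]
0.75 [-0.38  0.6   2.26  2.49  0.55 -1.33]
1 [-0.26  0.6   2.28  2.7   0.54 -1.41]
back [-0.34  0.32  2.44  2.48  0.45 -1.24]
```

```bash
echo 'L=np.radians(40)' >> h.py
python3 - <<'E'
from h import *
m.set_gripper(1.0)
c,y=np.array([.627,-.178]),.17
p,R=tcp(c,y,L)
a=p-.11*R[:,2]
m.move_ptp(a+[0,0,.10],R); m.move_l(a,max_speed=.2)
k=m.get_calibration("wrist"); pic,d=m.grab_frame("wrist"); X=cloud("wrist",d,k); np.savez("pics/w1.npz",p=pic,X=X)
cv2.imwrite("pics/w1.png",pic[:,:,::-1])
print(m.current_time(),m.current_ee_pos()-a); print(padfit(X,c))
print([(r["at"],r["confidence"]) for r in m.look_for("wrist","round_pad_grip")])
t=cloud("top",m.grab_frame("top")[1]); print(padfit(t,c))
E
```

```text
3.8667 [ 0.00038742 -0.00063376  0.00092977]
(array([ 0.6195985 , -0.17780071]), np.float64(0.16923466040169668), 8907, 1854, array([ 0.52078136, -0.1946855 ]), np.float32(0.1689015), np.float64(0.12499451278363448))
[([0.6018, -0.1872, 0.0625], 0.63)]
(array([ 0.62697349, -0.1778239 ]), np.float64(0.16901625966886377), 672, 97, array([ 0.5264949 , -0.19496999]), np.float32(0.15401272), np.float64(0.13142387732333094))
```

View pics/w1.png

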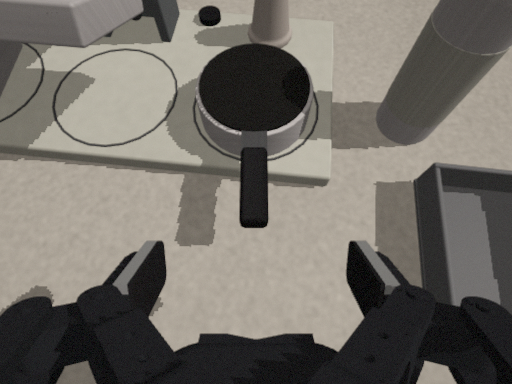

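The wrist view shows the handle at (255,185) centred between the open fingers, and the middle mark's ring at (117,97). I'll fit that ring to locate the mark, then grasp.

Run:
```python
from h import *
f=np.load("pics/w1.npz"); X=f["X"]; g=cv2.cvtColor(f["p"],cv2.COLOR_RGB2GRAY)
bh=cv2.morphologyEx(g,cv2.MORPH_BLACKHAT,np.ones((9,9),np.uint8))
r=np.linalg.norm(X[...,:2]-O,axis=-1)
s=(bh>25)&(abs(X[...,2]-.02)<.005)&(r>.05)&(r<.078)
P=X[s][:,:2]; fit=least_squares(lambda q:np.linalg.norm(P-q,axis=1)-.064,O,loss="soft_l1",f_scale=.001)
print("mark",fit.x,len(P),np.abs(fit.fun).mean(), "angles covered",np.histogram(np.degrees(np.arctan2(*(P-fit.x).T[::-1])),8,(-180,180))[0])
c,y=np.array([.6273,-.178]),.169
H=X[(abs(X[...,2]-.064)<.004)]; v=(H[:,:2]-c)@rot2(y); v=v[(abs(v[:,1])<.02)&(v[:,0]<-.07)]; print("handle",v.min(0),v.max(0),v.mean(0))
top=X[(X[...,2]>.0575)&(X[...,2]<.066)&(np.linalg.norm(X[...,:2]-c,axis=-1)<.062)][:,:2]; print("disc top",cv2.minEnclosingCircle((top*1000).astype(np.float32)))
p,R=tcp(c,y,L)
m.move_l(p,R,max_speed=.08); print("F",m.current_force())
m.set_gripper(0.0,40); print(m.current_grip_width(),m.current_grip_force(),m.current_force(),m.current_ee_pos()-p,m.current_time())
print(padfit(cloud("top",m.grab_frame("top")[1]),c))
```

```text
mark [ 0.62605316 -0.02709813] 1006 0.001090635356653018 angles covered [158 138 102 110 118 120 121 139]
handle [-0.13214304 -0.00940714] [-0.07007     0.01240201] [-0.10273554  0.00144661]
disc top ((622.534423828125, -177.50062561035156), 57.5006217956543)
F [ 0.51386302  0.57085321 -0.06043658]
0.2518537999266843 41.472102999687195 [-2.27822423  1.19184688  4.36322918] [-3.53385910e-06  1.20522573e-04  1.32588984e-04] 6.0917
(array([ 0.6260266 , -0.17816616]), np.float64(0.18244572174104703), 687, 98, array([ 0.52971804, -0.19593483]), np.float32(0.33383006), np.float64(0.1276839723175027))
```

```bash
echo 'O=np.array([.6263,-.0273])' >> h.py
python3 - <<'E'
from h import *
c,y=np.array([.6273,-.178]),.169
for s in np.linspace(.25,1,4):
    p,R=tcp(c*(1-s)+O*s,y*(1-s)+YAW*s,L); m.move_l(p,R,max_speed=.07)
    print(s,m.current_force().round(1),round(m.current_grip_width(),3),(m.current_ee_pos()-p).round(4),m.current_time())
k=m.get_calibration("wrist"); pic,d=m.grab_frame("wrist"); X=cloud("wrist",d,k); np.savez("pics/w2.npz",p=pic,X=X)
s,ds=m.grab_frame("side"); np.savez("pics/s2.npz",p=s,d=ds)
cv2.imwrite("pics/w2.png",np.vstack([pic,cv2.resize(s[120:270,170:370],(512,384))])[::1,:,::-1][:, :][::1] if 0 else np.hstack([pic[:300,:400],cv2.resize(s[120:270,170:370],(400,300))])[:,:,::-1])
E
```

```text
0.25 [1.3 0.5 2.2] 0.25 [0.0002 0.     0.0001] 6.8667
0.5 [1.7 1.2 4.1] 0.247 [ 0.0001 -0.      0.0001] 7.5917
0.75 [1.  0.9 4.5] 0.25 [ 0.0001 -0.      0.0001] 8.3167
1.0 [1.2 1.3 3.9] 0.251 [ 0.0001 -0.      0.0001] 9.0417
```

View pics/w2.png

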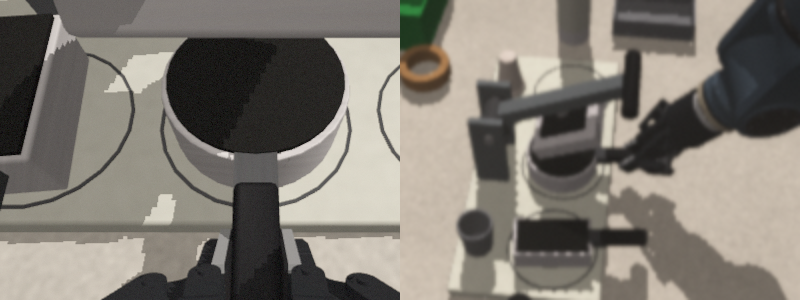

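The left panel (wrist) shows the pad at (255,110), with the ring evenly around it. The right panel (side) shows the arm still raised. I'll measure the offset from this same wrist frame.

Run:
```python
from h import *
f=np.load("pics/w2.npz"); X=f["X"]; g=cv2.cvtColor(f["p"],cv2.COLOR_RGB2GRAY)
bh=cv2.morphologyEx(g,cv2.MORPH_BLACKHAT,np.ones((9,9),np.uint8))
r=np.linalg.norm(X[...,:2]-O,axis=-1)
def fit(P,R): q=least_squares(lambda q:np.linalg.norm(P-q,axis=1)-R,O,loss="soft_l1",f_scale=.001); print(q.x,len(P),np.abs(q.fun).mean())
P=X[(bh>20)&(abs(X[...,2]-.02)<.003)&(r>.058)&(r<.075)][:,:2]; fit(P,.064)
v=(X[...,:2]-O)@rot2(YAW)
w=(X[...,2]>.03)&(X[...,2]<.05)&(r<.07)&(r>.04)&(abs(v[...,1])>.018)
fit(X[w][:,:2],.055)
w=(abs(X[...,2]-.061)<.002)&(r<.07); print("z top",np.median(X[w][:,2]), "front rim",v[w&(abs(v[...,1])<.05)].min(0))
```

```text
[ 0.6256792  -0.02697727] 1247 0.0007851074593691619
[ 0.62757215 -0.02654423] 1182 0.0001753265409879514
z top 0.060161570730592286 front rim [-0.06997484 -0.04996645]
```

Run:
```python
from h import *
p,R=tcp(O,YAW,L)
m.set_gripper(0.7); print(m.current_force().round(1))
m.move_l(p-.16*R[:,2],max_speed=.12)
q=p-.16*R[:,2]; q[2]=.34; m.move_l(q,max_speed=.2)
m.set_gripper(0.0)
m.move_ptp(W(-.095,0,.30),tool(YAW,0))
pic,d=m.grab_frame("side"); X=cloud("side",d); v=(X[...,:2]-O)@rot2(YAW)
b=(X[...,2]>.21)&(X[...,2]<.24)&(abs(v[...,1])<.055)&(abs(v[...,1])>.02)&(v[...,0]<-.07)&(v[...,0]>-.13); print("bar",v[b].mean(0),X[b][:,2].max())
def tip(a): t=.42-a; return W(.1-.214*np.cos(t),0,.130+.214*np.sin(t)+.012)
m.move_l(tip(0)+[0,0,.01],max_speed=.1)
for a in np.r_[np.arange(0,.40,.05),.40,.41,.42]:
    m.move_l(tip(a),max_speed=.06); F=m.current_force(); print(round(a,2),F.round(1),m.current_ee_pos()[2].round(4))
    if np.linalg.norm(F)>60: break
m.dwell(.3); print(m.current_force().round(1),m.current_time())
```

```text
[ 0.  -0.6  0.6]
bar [-0.09406403  0.00968919] 0.2329005547109643
0.0 [-1.8 -1.   7.3] 0.2296
0.05 [-4.  -1.4  8.4] 0.2196
0.1 [-3.2 -2.1  6.3] 0.2095
0.15 [-2.3 -1.1  4.8] 0.1993
0.2 [-2.2 -0.4  3.6] 0.1889
0.25 [-2.   0.   1.6] 0.1782
0.3 [ 0.2 -0.1 -0. ] 0.1671
0.35 [-0.  -0.4  0.2] 0.1565
0.4 [-0.8 -0.1 -0.5] 0.1458
0.41 [0.5 0.2 0.2] 0.1441
0.42 [-0.1  0.2  0.3] 0.1419
[0.2 0.9 0.3] 19.325
```

The contact force dropped to zero past 0.3 rad, so the arm pulled itself down. I'll back off and check.

Run:
```python
from h import *
m.move_l(W(-.114,0,.30),max_speed=.15); m.move_l(W(-.30,0,.34),max_speed=.2); m.dwell(.5)
pic,d=m.grab_frame("side"); X=cloud("side",d); v=(X[...,:2]-O)@rot2(YAW)
b=(X[...,2]>.10)&(X[...,2]<.26)&(abs(v[...,1])<.055)&(abs(v[...,1])>.02)&(v[...,0]<-.08)&(v[...,0]>-.14); print("bar",v[b].mean(0),X[b][:,2].max())
t,dt=m.grab_frame("top"); 
cv2.imwrite("pics/end.png",np.hstack([cv2.resize(pic[120:270,170:370],(400,300)),cv2.resize(t[130:260,180:353],(400,300))])[:,:,::-1])
w=(X[...,2]>.03)&(X[...,2]<.05)&(np.hypot(*np.moveaxis(v,-1,0))<.07)&(v[...,0]>-.056); P=X[w][:,:2]
print(least_squares(lambda q:np.linalg.norm(P-q,axis=1)-.055,O,loss="soft_l1",f_scale=.001).x-O,len(P))
```

```text
bar [-0.11312079  0.01070667] 0.1442419163535236
[ 0.0020105  -0.00135084] 124
```

View pics/end.png

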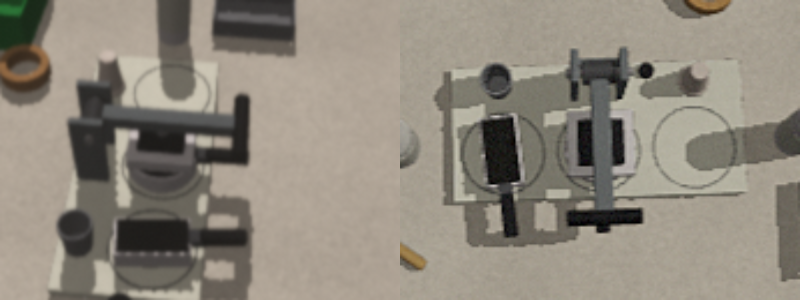

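Both views show the arm level and latched (crossbar at (605,216) in the right panel). The pad is on the middle mark with its handle to the front, and the long pad hasn't moved.

```bash
python3 -c "
from bench import manip as m
print(m.sign_off(), m.current_time())"
```

```text
the job is handed in; nothing more can be done
the job is handed in; nothing more can be done
```

The round pad is on the middle mark, about 2 mm off centre by camera, with its handle to the front; the press arm is latched down on its own, the long pad looks unmoved, and the job is handed in (no verdict was shown).

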